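Unlock a loaded nest plate from its keyed socket and hold it level above its seat

TASK

The round nest plate with three finished clip assemblies is locked in its socket block by the key on its stem: take it by the bar handle, turn it anticlockwise (seen from above), still seated, until the nose on its rim faces the index post, then lift it straight up out of the socket. Finish while still holding it, level and still, about 10 cm above its seat so that the seat can be wiped clean. The three assemblies must stay in their nests, and everything else on the bench stays where it is.

Things in the scene. Friction and masses are not known exactly. Their poses are not given: they have to be found in the camera images.
- nest_plate: Loose round aluminium plate, 140 mm across, 8 mm thick, 0.34 to 0.55 kg, flat on the socket block. Origin: centre of its underside; z up its axis, -x to the V nose on its rim. On it, 46 mm from the axis at 45 degrees to x and y, four grey nests (25x53 mm, 8 mm high, long sides across the radius), the one at +x -y empty; a 16 mm post in the middle carries the bar handle.
- key (a point): Outer end of the key under the nest plate (hidden at the start), 27 mm from its axis towards its -x, under the nose. A 20 mm round stem goes 20 mm down from the plate; the key is a flat bar at its foot, on this side only, 10 mm wide and 8 mm thick, its top 12 mm below the plate.
- socket: Steel socket screwed to the bench: flange 120x120x8 mm, on it a hollow block 84x84 mm, its flat top 38 mm above the bench. Its 8 mm top plate has a keyhole: 22 mm bore, 16 mm wide slot towards -x. With the key off the slot the nest plate rises only 4 mm; it comes out when the nose faces the index post within about 8 degrees. Origin: centre of the underside; z up, -x to the index post.
- seat (a point): Centre of the socket's top face, 38 mm above the bench, on which the nest plate's underside lies; axes as socket. Only friction resists turning the plate (no spring, no detent); an inner stop ends the clockwise turn (seen from above) 1.6 rad from the index post; there is none at the post itself.
- index_mark (a point): Point 78.5 mm from the socket's axis towards its -x, 42 mm above the bench, where the tip of the nose stands when it faces the index post. The index post is a short steel post, 94 mm from the axis, 46 mm high; the V at its top points at the axis and ends 83 mm from it.
- nose (a point): Tip of the V-shaped nose on the nest plate's rim, 78.5 mm from its axis. At the start it stands 0.6 to 1.25 rad clockwise (seen from above) of the index post.
- handle (a point): Middle of the black bar handle, on the nest plate's axis, 70 mm above the plate's underside (108 mm above the bench at the start). The bar is 66 mm long along the plate's x, 16 mm thick along its y, 20 mm high, flat-sided; grip it from above across the 16 mm, at its middle. Axes as nest_plate.
- nest0 (a point): Middle of the inner floor (2 mm above the disc) of the nest at +x +y of the nest plate; the nest is 21x49 mm inside, walls 6 mm above that floor.
- clip_assy0: Finished clip assembly (black block on a light strap plate), 18x46x18 mm, 30 g, loose in the nest at +x +y, flat on its floor. Origin: centre of its underside.
- nest1 (a point): Middle of the inner floor (2 mm above the disc) of the nest at -x +y of the nest plate; the nest is 21x49 mm inside, walls 6 mm above that floor.
- clip_assy1: Finished clip assembly (black block on a light strap plate), 18x46x18 mm, 30 g, loose in the nest at -x +y, flat on its floor. Origin: centre of its underside.
- nest2 (a point): Middle of the inner floor (2 mm above the disc) of the nest at -x -y of the nest plate; the nest is 21x49 mm inside, walls 6 mm above that floor.
- clip_assy2: Finished clip assembly (black block on a light strap plate), 18x46x18 mm, 30 g, loose in the nest at -x -y, flat on its floor. Origin: centre of its underside.
- gauge_block: Bystander: ground steel setting block 25x50x25 mm lying on the bench behind the socket. Origin: centre of underside.
- plug_gauge: Bystander: steel plug gauge 19x108x19 mm lying on the bench left of the socket. Origin: centre of underside.
- magnet_dish: Bystander: round steel dish with screws, 71 mm across, 22 mm high. Origin: centre of underside.
- spare_assy: Bystander: one more clip assembly, 18x46x18 mm, lying on the bench at the right. Origin: centre of underside.
- clip: Bystander: black clip 19x35x19 mm lying on the bench at the right. Origin: centre of underside.

How it is judged:
By the outcome, as a careful person would: the job done as asked, in the order asked, and still so for the second after the job is handed in, while the arm keeps its last pose, push and grip.
It also fails if it takes over 40 s, if anything falls off the work surface, if the arm or the gripper's body presses on something with over 40 N, if the wrist force passes 120 N, or if a joint passes its speed limit or range.

ROBOT

A 6-joint arm with a two-finger parallel gripper is mounted at the origin on a cart in front of the work surface, level with it; the furniture and walls round the work are solid. World frame = base frame: x ahead of the robot, y to its left, z up, the work surface at z = 0. Lengths are in m, angles in rad, forces in N, time in s.
With the tool pointing down it reaches from about 0.3 to 0.775 m from the base axis. Payload 14.6 kg.
Tool frame: the origin (TCP) lies on the mounting face of the last link; the fingertips stand 199 mm ahead of it and the grasp point (between the pads) lies 180 mm ahead of it; z points along the fingers, y is the direction in which the jaws open and shut (so a half turn about z gives the same grasp; the last joint's range is limited). The gripper opens to 94 mm and grips with 3 to 60 N. Pads are 16 mm wide; open, the fingers measure 119 mm over their backs; the gripper's body (75 mm by 177 mm) begins 78 mm behind the grasp point.
Start: joints at [1.145, 0.3, 1.521, -0, 1.321, -0.067], TCP at [0.193, 0.515, 0.405] pointing down, gripper open.
Joint ranges: [-3.03, 3.03], [-0.79, 2.21], [0.23, 2.52], [-1.04, 4.18], [0, 3.07], [-2.55, 2.55]. Speed limits (rad/s): [2.22, 2.22, 2.57, 3.14, 3.14, 3.14].

INTERFACE

Orientations are given as [roll, pitch, yaw] about the fixed x, y, z axes, in that order (R = Rz(yaw) Ry(pitch) Rx(roll)).
In Python, from station import sensors, vision, job gives the robot as it stands. The module is installed in compiled form; this text tells all that it offers.
- The arm moves only by the tool arm_command, never from a script. Its argument "plan" is one flat list of numbers, 5 for each row, row after row: the closure, from -1 (fully open) to 1 (shut), so that 0 is half open, then the shift along the world's x, y, z scaled (see below), then the turn about the world's z scaled (see below). A call has 1 to 20 rows; each row is the pose to reach, as a shift and turn from the pose commanded when the call began; what a row does not reach only later rows make up. The controller multiplies each number of a shift by 400 mm and each number of a turn by 120 degrees. A row lasts 1/10 s, in which the tool goes at most 50 mm and 8.59 degrees, less where a joint would pass 70% of its speed; a pose out of reach is approached as far as the arm can. A call with a number of a shift or a turn outside -1 to 1 is refused whole. A call with a gripper value outside its range is refused whole. The fingers move at their own pace and stop on an object; "newtons" is the grip in N (left out, the last holds). Time passes only in rows, so rows that repeat a pose let the fingers close. It gives the time, the measured TCP pose, the force and the opening at its end, in the units of the state.
- sensors.get_obs(): the state, without advancing time (a new reading comes with each control period).
- vision.camera(name): name is "scene" or "top" or "wrist"; returns the picture (420x560x3 uint8, blue, green, red); there is no depth.
- vision.camera_params(name): a dict with "intrinsics" (3x3 intrinsics, pixels), "rvec" (rotation vector, rad) and "tvec" (3), from world to camera coordinates, as OpenCV has them. Camera axes: x right, y down, z forward; pixel columns grow to the right and rows downward; lengths in m; the calibration is good to about 2 mm. A picture is of the moment at which its call begins: read the wrist's pose just before it. camera_params takes no time and is no camera call; for the wrist camera it gives the pose at the moment of the call.
- job.hand_in(): hands the job in, once; it reports no verdict.
Trained networks look in the newest picture that a camera, given by its name, has taken for a name from the list of things; names that differ only in an ending like _2 or _b are one class to them, and where a whole thing is asked for, a point or a joint stands for the part that bears it (a point fixed in the world has none). Each returns a list of dicts, best first, with "confidence" (0 to 1); they miss things now and then, are a little off and sometimes report something else, mostly with a low value. They report only what shows in the picture. A call takes as long as a camera call.
- vision.search_frame(name, camera): "at" ([row, column] in pixels, amid what is visible of it).
- vision.silhouettes(name, camera): "mask" (420x560 bool, what is visible of it) and "at" ([row, column] in pixels, amid what is visible of it).
- vision.pinpoint(name, camera): "at" ([row, column] in pixels: a listed point, or the origin of a listed thing).
The state is a dict: "time_s": time; "qpos": joint angles; "joint_vel": joint speeds; "tau": joint torques, N m; "ee_pos": TCP position; "eef_rot": TCP orientation; "force": force on the tool from outside, world axes, zero at the start; "moment": the same for the moment, N m; "grip_width": finger opening in m.
Only numpy, scipy, OpenCV 4.12 (cv2) and the standard library are available. Lean on these libraries where they do the work, as an engineer would, in place of code of your own. Each camera call takes 0.05 s, during which the arm holds its last target.

## Working session

There is one attempt and no reset: what is moved stays moved. The work goes in short steps, Python scripts to look and compute and a tool call to move; the robot and the scene stay as the last step left them, time stands still between calls to the robot, and variables do not carry over. Pictures are saved under pics/ and viewed, and the job is handed in when it is done.

Besides the shell and the picture viewer there is one more tool, called after "Call:" as a command line: name --argument value ..., lists and objects as JSON in quotes. arm_command: Moves the arm, as the interface text tells. Its arguments: {"type":"object","properties":{"plan":{"type":"array"},"newtons":{"type":"number"}},"required":["plan"]}

```bash
mkdir -p pics
cat > h.py <<'E'
import numpy as np,cv2
from station import sensors,vision,job
def P(n):
    p=vision.camera_params(n);return np.array(p["intrinsics"]),cv2.Rodrigues(np.array(p["rvec"],float))[0],np.array(p["tvec"],float).ravel()
def ray(n,at,z):
    K,R,t=P(n);d=R.T@np.linalg.inv(K)@np.array([at[1],at[0],1.]);c=-R.T@t
    return c+d*(z-c[2])/d[2]
def proj(n,X):
    K,R,t=P(n);p=K@(R@np.array(X,float)+t);return p[1]/p[2],p[0]/p[2]
E
python3 - <<'E'
from h import *
o=sensors.get_obs();print(o)
for n in("scene","top"):
    cv2.imwrite(f"pics/{n}0.png",vision.camera(n))
    for q,z in(("handle",.108),("nose",.042),("index_mark",.042),("seat",.038),("socket",0),("nest0",.048),("nest1",.048),("nest2",.048),("nest_plate",.038)):
        for r in vision.pinpoint(q,n)[:2]: print(n,q,np.round(r["at"],1),round(r["confidence"],2),np.round(ray(n,r["at"],z),4))
E
```

```text
{'time_s': 0.0, 'qpos': array([ 1.14538495e+00,  3.00499180e-01,  1.52158915e+00, -8.61195164e-06,
        1.32070091e+00, -6.65891694e-02]), 'joint_vel': array([ 5.90580043e-04, -1.44027460e-03, -1.26015541e-03, -7.52262575e-04,
        1.96529730e-04,  3.93232883e-05]), 'tau': array([-1.62751392e-03, -5.31807268e+01, -3.52738488e+01,  7.07937218e-02,
        2.43371405e-02, -1.50975757e-04]), 'ee_pos': array([0.19312997, 0.51494504, 0.40406737]), 'eef_rot': array([-3.14039816e+00, -7.12981195e-05,  2.78277254e+00]), 'force': array([-0.8939648 , -0.18248828, -0.15364027]), 'moment': array([-0.04699152,  0.01966743, -0.00972677]), 'grip_width': 0.0936734249967137}
scene handle [194.7 275.3] 0.56 [ 0.5447 -0.2451  0.108 ]
scene nose [231.6 329.5] 0.4 [ 0.6314 -0.3354  0.042 ]
scene index_mark [216.8 239.2] 0.96 [ 0.4775 -0.1994  0.042 ]
scene index_mark [212.5 257. ] 0.15 [ 0.5211 -0.2006  0.042 ]
scene socket [232.5 273.4] 0.7 [ 0.5465 -0.2356  0.    ]
scene nest0 [207.1 281.5] 0.96 [ 0.5783 -0.2127  0.048 ]
scene nest0 [220.5 294.9] 0.85 [ 0.5799 -0.2739  0.048 ]
scene nest1 [207.1 
[... 241 characters left out ...]
.73 [ 0.5494 -0.2275  0.038 ]
top handle [208.1 267.9] 0.91 [ 0.5549 -0.2358  0.108 ]
top nose [215.8 237.5] 0.9 [ 0.5584 -0.1567  0.042 ]
top index_mark [241.9 258.4] 0.64 [ 0.4864 -0.2025  0.042 ]
top seat [251.2 370.8] 0.2 [ 0.4325 -0.4784  0.038 ]
top nest0 [225.8 257.3] 0.92 [ 0.5262 -0.2041  0.048 ]
top nest0 [201.6 279.6] 0.59 [ 0.5817 -0.2663  0.048 ]
top nest1 [225.8 257.3] 0.92 [ 0.5262 -0.2041  0.048 ]
top nest1 [201.6 279.6] 0.59 [ 0.5817 -0.2663  0.048 ]
top nest2 [225.8 257.3] 0.92 [ 0.5262 -0.2041  0.048 ]
top nest2 [201.6 279.6] 0.59 [ 0.5817 -0.2663  0.048 ]
top nest_plate [216.7 269.6] 0.95 [ 0.5479 -0.237   0.038 ]
top nest_plate [256.2 370.2] 0.5 [ 0.4203 -0.475   0.038 ]
```

Run:
```python
import cv2
a=cv2.imread("pics/top0.png");cv2.imwrite("pics/top0c.png",cv2.resize(a[130:310,160:400],None,fx=3.3,fy=3.3,interpolation=cv2.INTER_CUBIC))
a=cv2.imread("pics/scene0.png");cv2.imwrite("pics/scene0c.png",cv2.resize(a[140:290,180:380],None,fx=4,fy=4,interpolation=cv2.INTER_CUBIC))
```

```text
(no output)
```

View pics/top0c.png

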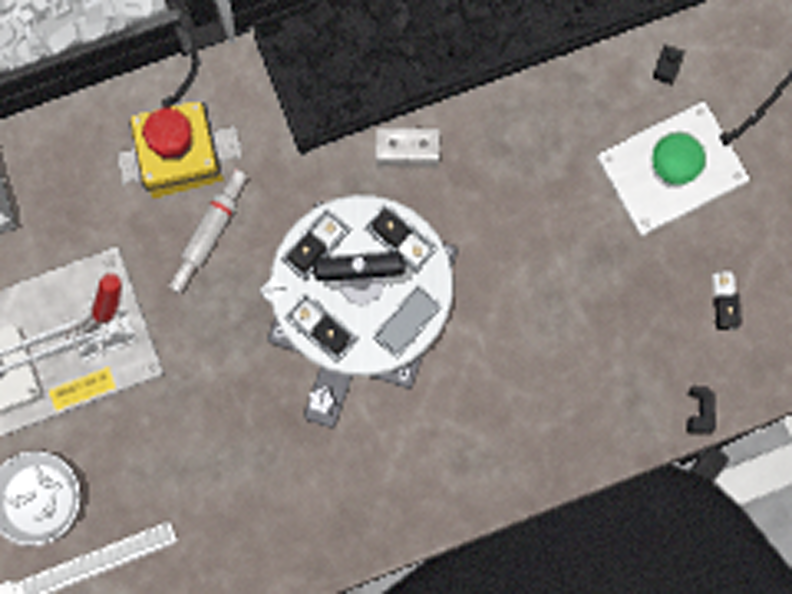

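View pics/scene0c.png

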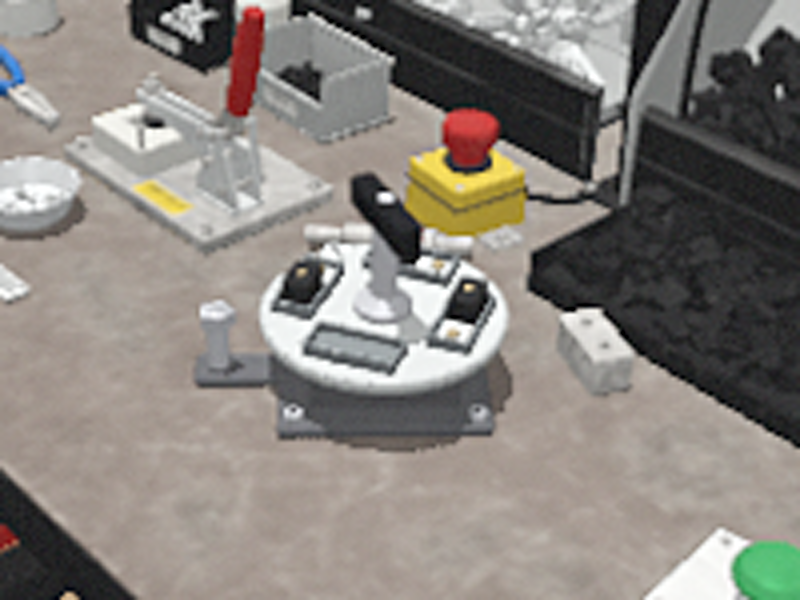

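View pics/scene0.png

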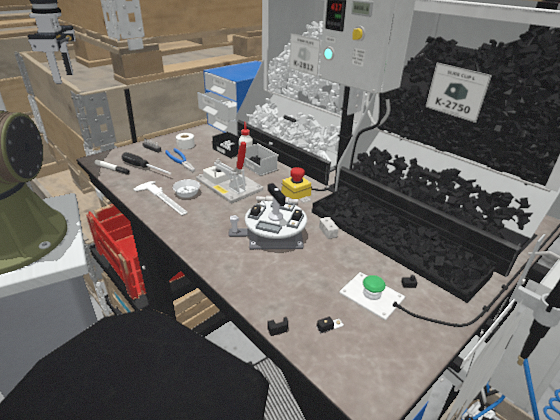

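The top view shows the nose at crop pixel (265,290), to the left, and the index post at (322,400), below left. The plate has to turn about +69°. In both crops the three assemblies sit in their nests and the bar points roughly at the nose.

Call:
arm_command --plan '[-1, 0.45, -1, 0.05, -0.3, -1, 0.45, -1, 0.05, -0.3, -1, 0.45, -1, 0.05, -0.3, -1, 0.45, -1, 0.05, -0.3, -1, 0.45, -1, 0.05, -0.3, -1, 0.45, -1, 0.05, -0.3, -1, 0.45, -1, 0.05, -0.3, -1, 0.45, -1, 0.05, -0.3, -1, 0.45, -1, 0.05, -0.3, -1, 0.45, -1, 0.05, -0.3]'

```text
time_s: 2.0
ee_pos: [0.3742, 0.1118, 0.425]
eef_rot: [3.141, 0.001, 2.15]
force: [-0.8, 0.1, -0.7]
grip_width: 0.0939
```

Call:
arm_command --plan '[-1, 0.437, -0.87, 0, -0.334, -1, 0.437, -0.87, 0, -0.334, -1, 0.437, -0.87, 0, -0.334, -1, 0.437, -0.87, 0, -0.334, -1, 0.437, -0.87, 0, -0.334, -1, 0.437, -0.87, 0, -0.334, -1, 0.437, -0.87, 0, -0.334, -1, 0.437, -0.87, 0, -0.334, -1, 0.437, -0.87, 0, -0.334, -1, 0.437, -0.87, 0, -0.334]'

```text
time_s: 3.0
ee_pos: [0.5482, -0.2327, 0.4239]
eef_rot: [-3.14, -0.001, 1.455]
force: [-0.3, -0.2, 0.4]
grip_width: 0.0942
```

Run:
```python
from h import *
o=sensors.get_obs();print(o["time_s"],o["ee_pos"],o["eef_rot"],o["force"])
n="wrist"
cv2.imwrite(f"pics/w1.png",vision.camera(n))
K,R,t=P(n);print(-R.T@t,R[2])
for q,z in(("handle",.108),("nose",.042),("index_mark",.042),("nest0",.048),("nest_plate",.038)):
        for r in vision.pinpoint(q,n)[:3]: print(n,q,np.round(r["at"],1),round(r["confidence"],2),np.round(ray(n,r["at"],z),4))
```

```text
3.0 [ 0.54821711 -0.23269367  0.42391651] [-3.14040793e+00 -6.13946137e-04  1.45457306e+00] [-0.31302162 -0.16995361  0.39411312]
[ 0.55447173 -0.15654451  0.40402139] [-0.02998999 -0.25509197 -0.9664516 ]
wrist handle [207.7 282.5] 0.73 [ 0.5466 -0.2345  0.108 ]
wrist nose [120.2 275.7] 0.6 [ 0.5487 -0.1569  0.042 ]
wrist index_mark [170.5 212.2] 0.68 [ 0.4738 -0.2017  0.042 ]
wrist nest0 [163.6 309.6] 0.9 [ 0.5794 -0.2058  0.048 ]
wrist nest0 [167.9 251.6] 0.68 [ 0.5174 -0.2032  0.048 ]
wrist nest0 [223.4 314.4] 0.66 [ 0.5785 -0.2729  0.048 ]
```

View pics/w1.png

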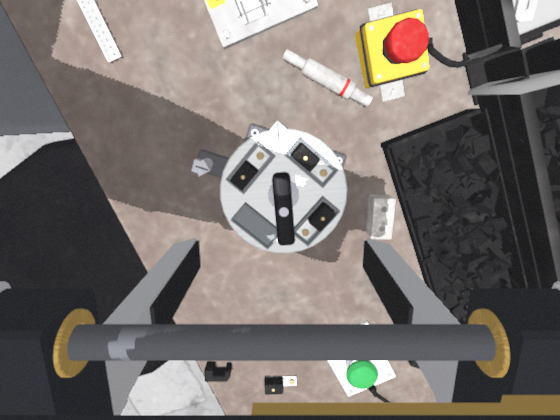

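The wrist view shows the plate at about (190,283) in row, column, the nose at (122,278), the index post at (165,203), and the bar near the image middle. I'll zoom in and fit these.

Run:
```python
from h import *
n="wrist"
a=cv2.imread("pics/w1.png")
c=a[110:270,180:370]
cv2.imwrite("pics/w1c.png",cv2.resize(c,(760,640) if 0 else (712,600),interpolation=cv2.INTER_CUBIC))
for q in("nest_plate","handle","socket"):
    for r in vision.silhouettes(q,n)[:1]:
        m=r["mask"].astype(np.uint8); print(q,r["confidence"],m.sum(),r["at"])
        np.save(q+".npy",m)
        if q=="handle": print(cv2.boundingRect(m))
a2=a.copy()
m=np.load("nest_plate.npy");cs,_=cv2.findContours(m,cv2.RETR_EXTERNAL,cv2.CHAIN_APPROX_NONE)
ct=max(cs,key=cv2.contourArea)[:,0,:]
W=np.array([ray(n,(p[1],p[0]),.046)[:2] for p in ct])
from scipy.optimize import least_squares
f=least_squares(lambda v:np.hypot(*(W-v[:2]).T)-v[2],[.548,-.235,.07],loss="soft_l1",f_scale=.001);print(f.x)
d=W-f.x[:2];r=np.hypot(*d.T);i=np.argmax(r);print("tip",W[i],r[i],np.degrees(np.arctan2(d[i,1],d[i,0])))
s=r>.0725;print(np.round(np.degrees(np.arctan2(d[s,1],d[s,0])),1))
```

```text
nest_plate 0.69 10820 [191.1, 280.2]
handle 0.81 10217 [193.7, 283.8]
(221, 121, 127, 132)
socket 0.58 1035 [160.7, 214.3]
[ 0.54817084 -0.23561313  0.06961557]
tip [ 0.54905005 -0.15879062] 0.07682754126385159 89.34429796807245
[89.3 90.2 91.  91.9 92.8 92.9 93.9 83.9 84.7 85.5 86.3 87.  87.8 88.6]
```

View pics/w1c.png

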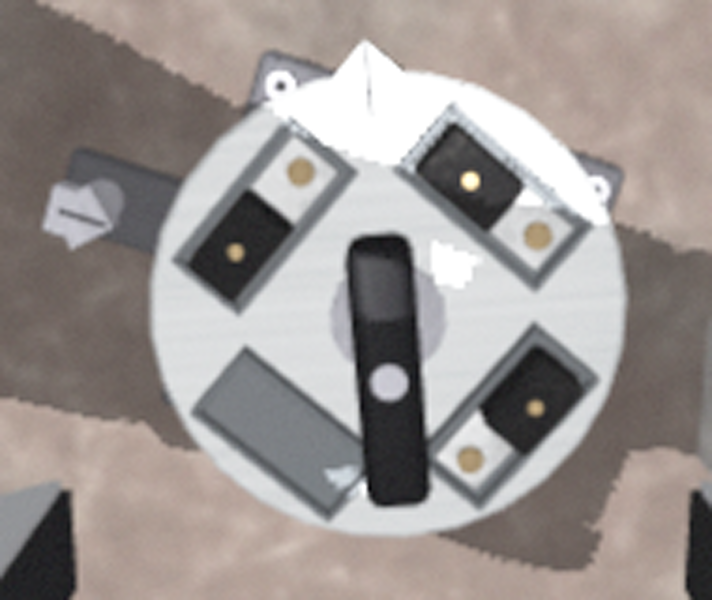

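Run:
```python
from h import *
n="wrist";C=np.array([.5482,-.2356])
def w(x,y,z,l):
    p=ray(n,(110+y/3.75-.4,180+x/3.747-.4),z);d=p[:2]-C;print(l,np.round(p,4),round(np.hypot(*d),4),round(np.degrees(np.arctan2(d[1],d[0])),1));return p
w(367,42,.046,"nose");w(369,110,.046,"nose line")
w(113,215,.046,"V tip");w(62,212,.046,"Vl0");w(103,222,.046,"Vl1")
for X in((351,245,371,500),(411,240,429,495)):
    a=w(X[0],X[1],.118,"bar");b=w(X[2],X[3],.118,"bar");d=a-b;print(np.degrees(np.arctan2(d[1],d[0])))
w(389,382,.118,"screw")
for x,y in((353,240),(410,238),(428,500),(371,502)):w(x,y,.118,"corner")
for x,y in((268,58),(614,165)):w(x,y,.008,"flange corner")
p=[r for r in vision.pinpoint("index_mark","wrist")][0]["at"];q=ray(n,p,.042)[:2]-C;print(np.hypot(*q),np.degrees(np.arctan2(q[1],q[0])))
```

```text
nose [ 0.5507 -0.1588  0.046 ] 0.0769 88.2
nose line [ 0.549  -0.1771  0.046 ] 0.0585 89.2
V tip [ 0.4727 -0.1979  0.046 ] 0.0843 153.5
Vl0 [ 0.4584 -0.1954  0.046 ] 0.0984 155.9
Vl1 [ 0.4695 -0.1996  0.046 ] 0.0865 155.4
bar [ 0.5424 -0.2029  0.118 ] 0.0332 100.1
bar [ 0.5396 -0.2655  0.118 ] 0.0311 -106.1
87.45278218756593
bar [ 0.5562 -0.2034  0.118 ] 0.0332 76.0
bar [ 0.5537 -0.2658  0.118 ] 0.0307 -79.6
87.71489109055676
screw [ 0.5473 -0.2364  0.118 ] 0.0012 -136.1
corner [ 0.543  -0.2018  0.118 ] 0.0342 98.8
corner [ 0.5561 -0.2029  0.118 ] 0.0337 76.5
corner [ 0.5534 -0.2671  0.118 ] 0.0319 -80.7
corner [ 0.5395 -0.266   0.118 ] 0.0316 -105.9
flange corner [ 0.5195 -0.1601  0.008 ] 0.0807 110.8
flange corner [ 0.6228 -0.205   0.008 ] 0.0806 22.3
0.08138742747396557 156.08494588199054
```

Results of the fit:

| Quantity | Value |
|---|---|
| Plate axis | (0.548, −0.2357) |
| Bar and nose angle | about 87.7° |
| Index post angle | about 155.5° |
| Turn needed | about +67.8° |

Next I'll descend and grip.

Call:
arm_command --plan '[-1, 0, -0.0075, -0.08, 0.035, -1, 0, -0.0075, -0.16, 0.035, -1, 0, -0.0075, -0.22, 0.035, -1, 0, -0.0075, -0.27, 0.035, -1, 0, -0.0075, -0.31, 0.035, -1, 0, -0.0075, -0.34, 0.035, -1, 0, -0.0075, -0.34, 0.035, -1, 0, -0.0075, -0.34, 0.035]' --newtons 30

```text
time_s: 4.3
ee_pos: [0.5481, -0.2361, 0.2893]
eef_rot: [3.141, 0.0, 1.528]
force: [-0.4, 0.7, 0.0]
grip_width: 0.0939
```

Run:
```python
from h import *
o=sensors.get_obs();print(o["time_s"],o["ee_pos"],o["eef_rot"],o["force"],o["moment"])
cv2.imwrite("pics/w2.png",vision.camera("wrist"))
```

```text
4.3 [ 0.54808421 -0.23608457  0.28925737] [3.14102610e+00 2.41974838e-04 1.52825349e+00] [-0.42148556  0.72537939  0.00178051] [-0.04060124  0.10710234 -0.02447059]
```

View pics/w2.png

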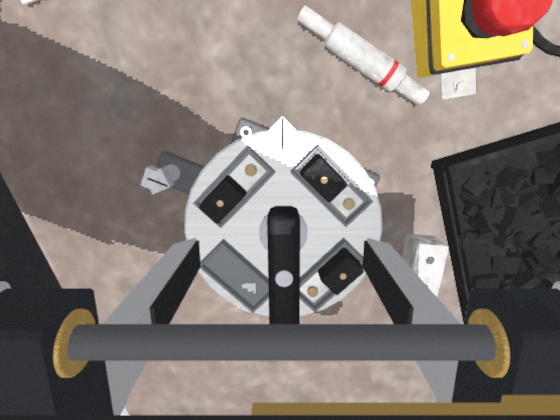

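The bar at column 284 is centred between the fingers and upright in the picture. The nose is at (118,283). I'll close now.

Call:
arm_command --plan '[0.3, 0, 0, 0, 0, 1, 0, 0, 0, 0, 1, 0, 0, 0, 0, 1, 0, 0, 0, 0, 1, 0, 0, 0, 0, 1, 0, 0, 0, 0, 1, 0, 0, 0, 0, 1, 0, 0, 0, 0, 1, 0, 0, 0, 0, 1, 0, 0, 0, 0]' --newtons 30

```text
time_s: 5.35
ee_pos: [0.548, -0.236, 0.2887]
eef_rot: [3.141, 0.0, 1.528]
force: [3.4, -0.9, 2.2]
grip_width: 0.0176
```

Call:
arm_command --plan '[1, 0, 0, 0, 0, 1, 0, 0, 0, 0, 1, 0, 0, 0, 0.015, 1, 0, 0, 0, 0.04, 1, 0, 0, 0, 0.075, 1, 0, 0, 0, 0.115, 1, 0, 0, 0, 0.155, 1, 0, 0, 0, 0.195, 1, 0, 0, 0, 0.235, 1, 0, 0, 0, 0.275, 1, 0, 0, 0, 0.315, 1, 0, 0, 0, 0.355, 1, 0, 0, 0, 0.395, 1, 0, 0, 0, 0.435, 1, 0, 0, 0, 0.475, 1, 0, 0, 0, 0.515, 1, 0, 0, 0, 0.545, 1, 0, 0, 0, 0.56, 1, 0, 0, 0, 0.565, 1, 0, 0, 0, 0.565]'

```text
time_s: 7.35
ee_pos: [0.5478, -0.2361, 0.2887]
eef_rot: [-3.141, -0.0, 2.711]
force: [-2.5, 0.2, 1.0]
grip_width: 0.0154
```

Run:
```python
from h import *
o=sensors.get_obs();print(o["time_s"],o["ee_pos"],o["eef_rot"],o["force"],o["moment"],o["grip_width"])
a=vision.camera("wrist");cv2.imwrite("pics/w3.png",a)
cv2.imwrite("pics/w3c.png",cv2.resize(a[60:330,120:450],None,fx=2.2,fy=2.2,interpolation=cv2.INTER_CUBIC))
for q in("nose","index_mark"):
  for r in vision.pinpoint(q,"wrist")[:2]:
    d=ray("wrist",r["at"],.042)[:2]-[.548,-.2357];print(q,r,np.hypot(*d),np.degrees(np.arctan2(d[1],d[0])))
a=vision.camera("top");cv2.imwrite("pics/t3c.png",cv2.resize(a[170:270,220:330],None,fx=6,fy=6,interpolation=cv2.INTER_CUBIC))
```

```text
7.35 [ 0.54783848 -0.2360623   0.28865774] [-3.14144300e+00 -3.99268741e-04  2.71108618e+00] [-2.51502971  0.19269405  0.99088271] [-0.08005631  0.34947427 -0.08309389] 0.015399202340321681
nose {'at': [114.3, 280.9], 'confidence': 0.64} 0.08004304822862426 155.5351650004588
index_mark {'at': [118.1, 280.3], 'confidence': 0.75} 0.07765456438960068 155.83873063673886
```

View pics/w3c.png

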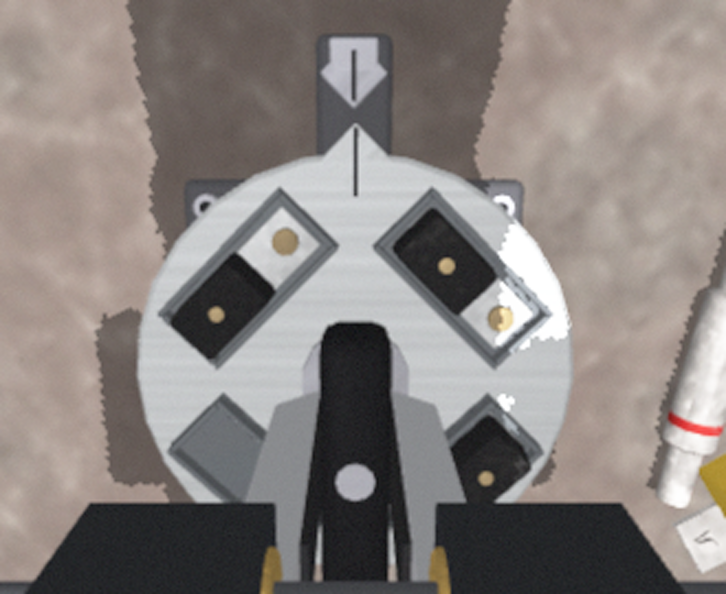

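The nose line at crop column 355 meets the post's V at column 354, so the plate is indexed. All three assemblies are seated. I'll make a short lift first to check that the key is free.

Call:
arm_command --plan '[1, 0, 0, 0.002, 0, 1, 0, 0, 0.006, 0, 1, 0, 0, 0.012, 0, 1, 0, 0, 0.018, 0, 1, 0, 0, 0.023, 0, 1, 0, 0, 0.025, 0, 1, 0, 0, 0.025, 0]' --newtons 45

```text
time_s: 8.25
ee_pos: [0.5479, -0.236, 0.2988]
eef_rot: [-3.142, 0.0, 2.712]
force: [0.0, 0.8, -5.4]
grip_width: 0.0157
```

The wrist shows −5.4 N at 10 mm up. That is only the plate's weight, so the key has passed. I'll continue to 100 mm.

Call:
arm_command --plan '[1, 0, 0, 0.005, 0, 1, 0, 0, 0.015, 0, 1, 0, 0, 0.03, 0, 1, 0, 0, 0.05, 0, 1, 0, 0, 0.07, 0, 1, 0, 0, 0.09, 0, 1, 0, 0, 0.11, 0, 1, 0, 0, 0.13, 0, 1, 0, 0, 0.15, 0, 1, 0, 0, 0.17, 0, 1, 0, 0, 0.19, 0, 1, 0, 0, 0.205, 0, 1, 0, 0, 0.218, 0, 1, 0, 0, 0.225, 0, 1, 0, 0, 0.225, 0, 1, 0, 0, 0.225, 0, 1, 0, 0, 0.225, 0, 1, 0, 0, 0.225, 0, 1, 0, 0, 0.225, 0]'

```text
time_s: 10.15
ee_pos: [0.5479, -0.236, 0.3885]
eef_rot: [3.142, -0.0, 2.712]
force: [0.6, 0.2, -6.1]
grip_width: 0.0155
```

Run:
```python
from h import *
o=sensors.get_obs();print(o["time_s"],o["ee_pos"],o["eef_rot"],o["force"],o["moment"],o["grip_width"],abs(o["joint_vel"]).max())
a=vision.camera("wrist");cv2.imwrite("pics/w4.png",a)
a=vision.camera("scene");cv2.imwrite("pics/s4.png",cv2.resize(a[110:280,170:390],None,fx=3.4,fy=3.4,interpolation=cv2.INTER_CUBIC))
```

```text
10.15 [ 0.54794508 -0.23602119  0.38851632] [ 3.14158889e+00 -1.95868756e-04  2.71160297e+00] [ 0.5642126   0.22421848 -6.06831265] [-0.00766052 -0.00420969  0.01905001] 0.015499669519739521 0.002458123419699495
```

View pics/w4.png

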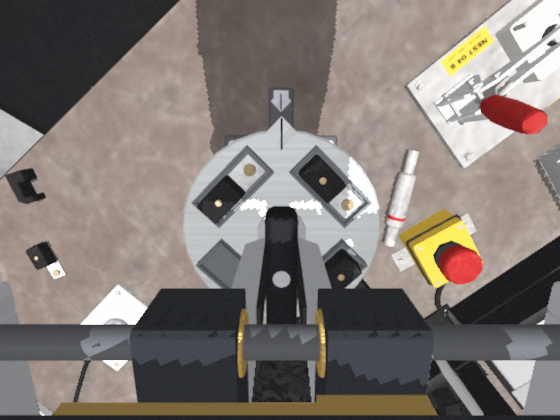

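View pics/s4.png

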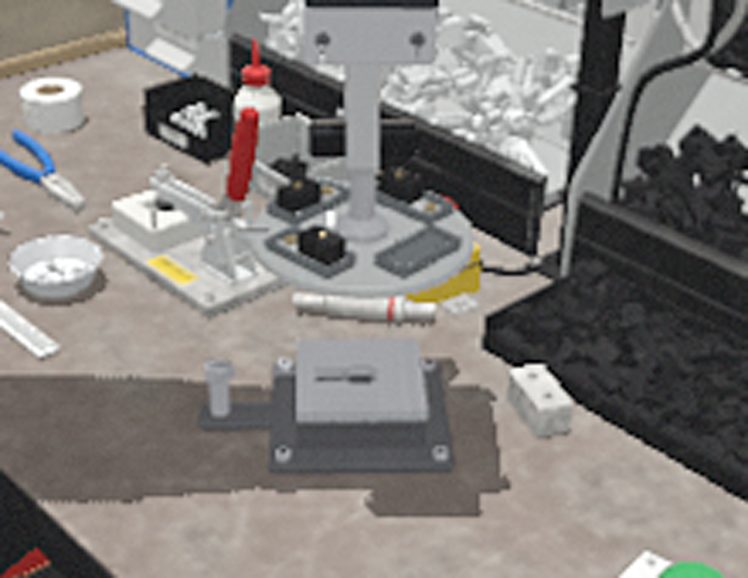

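The wrist view shows the plate filling the centre at (215,282) in row, column, and the scene crop shows it level above the bare socket at about (380,365) in x, y. All three assemblies are in their nests, and the bystanders I can see are where they were. I'm handing the job in.

```bash
python3 -c "
from station import job
print(job.hand_in())"
```

```text
the job is handed in; nothing more can be done
None
```

I gripped the bar handle, turned the seated plate about 68° anticlockwise until the nose line met the index post's V, and lifted it straight up 100 mm. I handed the job in at about 10.3 s, still holding the plate.

**Last checks:**
- **Pose:** the tool was level to within 0.001 rad and still, with joint speeds under 0.003 rad/s.
- **Load:** the wrist showed only the plate's weight, about 6 N. The grip was set to 45 N, with the fingers 15.5 mm apart on the bar.
- **Pictures:** all three assemblies were in their nests, the socket was bare, and nothing I could see on the bench had moved. I checked the bench by eye only.

No check failed or disagreed.

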